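# Set and lock the cap press's air regulator

### The job

Turn the black knob of the air regulator until its pointer stands at the T-shaped steel tab on the white setting ring, then pull the knob up, fully out to its stop, so that it locks there, and let go. It comes out only where its hidden notch is, close to the tab, so feel for it and never force it against the lock; do not pull it out at the other settings, and leave the lipsticks, tape and carton where they are.

Things in the scene. Friction and masses are not known exactly. Their poses are not given: they have to be found in the camera images.
- regulator: Air regulator fixed to the bench, 110 x 100 mm foot plate, grey 60 mm block and a round bonnet of 72 mm diameter up to 90 mm height; brass ports stick out 18 mm on its +y and -y sides. Origin: centre of the underside, on the vertical axis of the knob; z up. Its x and y run along the foot plate's sides.
- knob: Black plastic knob on the regulator's top, turning about the vertical axis. A disc, 52 mm diameter, 10 mm thick, carries the bar to grip: 44 mm long (along its x), 14 mm thick (y), from 10 to 36 mm above the origin. Origin: on the axis, underside of the disc, 94 mm above the bench when pushed in; pointer on its -x side. It stands 0.5 to 1.25 rad anticlockwise (from above) of the notch.
- grip (a point): Point on the knob's axis at mid height of the bar, 24 mm above the knob's origin; axes as the knob. Turning takes about 0.1 N m, sliding up about 4.6 N; the knob stays where it is left. It slides up 10 mm to a hard stop; away from a notch the hidden lock stops it hard after 1.5 mm. Lock and stop bear 25 N at most. Pulled out, it can no longer turn.
- pointer (a point): Tip of the nose on the knob's disc, 30 mm from the axis; moves with the knob.
- mark (a point): Inner end of the T-shaped steel tab (14 mm long, 16 mm crossbar, 6 mm high) on the 96 mm white ring under the knob, 32.5 mm from the axis. The ring is fitted by hand: the notch's middle lies within 0.17 rad either way of the tab, and the knob comes out within 0.03 rad of it. Short lines on the ring, 0.7 rad either side of the tab, are other settings with notches, not to be used.
- tray: Loose black tray with twelve lipsticks, 90 x 116 mm, 76 mm high, beside the regulator; origin: centre of its underside. Leave alone.
- lipstick: Single lipstick standing on the bench, 19 mm diameter, 68 mm high; origin: centre of its foot. Leave alone.
- tape: Roll ring of cardboard lying flat, 90 mm diameter, 25 mm high; origin: centre of its underside. Leave alone.
- carton: Small closed cardboard carton, 70 x 90 x 60 mm high; origin: centre of its underside. Leave alone.

How it is judged:
By the outcome, as a careful person would: the job done as asked, in the order asked, and still so for the second after the job is handed in, with the robot touching nothing.
It also fails if it takes over 51 s, if anything falls off the work surface, if the arm or the gripper's body presses on something with over 40 N, if the wrist force passes 120 N, or if a joint passes its speed limit or range.

### The arm

A 6-joint arm with a two-finger parallel gripper is mounted at the origin on the work surface. World frame = base frame: x ahead of the robot, y to its left, z up, the work surface at z = 0. Lengths are in m, angles in rad, forces in N, time in s.
With the tool pointing down it reaches from about 0.4 to 0.825 m from the base axis. Payload 7 kg.
Tool frame: the origin (TCP) lies at the centre of the arm's flange, where the gripper is bolted on; the fingertips stand 178 mm ahead of it and the grasp point (between the pads) lies arm.tcp_to_grasp ahead of it (arm.tcp_to_grasp is the distance from the TCP to the grasp point, in m); z points along the fingers, y is the direction in which the jaws open and shut (so a half turn about z gives the same grasp; the last joint's range is limited). The gripper opens to 88 mm and grips with 3 to 60 N. Pads are 19 mm wide; open, the fingers measure 130 mm over their backs; the gripper's body (78 mm by 193 mm) begins 47 mm behind the grasp point.
Start: joints at [1.546, 0.359, 0.012, 0, -1.224, -0.288], TCP at [0.208, 0.642, 0.405] pointing down, gripper open.
Joint ranges: [-3.07, 3.07], [-1.43, 2.12], [-1.02, 1.25], [-3.03, 1.67], [-3.05, -0], [-3.03, 3.03]. Speed limits (rad/s): [2.39, 2.39, 3.01, 3.14, 3.14, 3.14].

### API

Orientations are given as [roll, pitch, yaw] about the fixed x, y, z axes, in that order (R = Rz(yaw) Ry(pitch) Rx(roll)).
In Python, from station import arm gives the robot as it stands.
- The arm moves only by the tool move_arm, never from a script. Its argument "deltas" is a list of rows, each a list of 6 numbers: the shift along the world's x, y, z in mm, then the turn, a rotation vector about the world's x, y, z in degrees. In form: [[tx, ty, tz, ax, ay, az], ...]. A call has exactly 5 rows; each row shifts and turns the commanded pose from where the row before left it; what a row does not reach is not made up. A row lasts 1/12 s, in which the tool goes at most 41.7 mm and 7.16 degrees, less where a joint would pass 70% of its speed; a pose out of reach is approached as far as the arm can. A call with a gripper value outside its range is refused whole. "claw" is the closure in counts, from 0 (fully open) to 255 (shut), set as the call begins (left out, the last holds). The fingers move at their own pace and stop on an object; "squeeze" is the grip in N (left out, the last holds). Time passes only in rows, so rows that do not move let the fingers close, or fill a call up. It gives the time, the measured TCP pose, the force and the opening at its end, in the units of the state.
- arm.get_state(): the state, without advancing time (a new reading comes with each control period).
- arm.grab_frame(name): name is "side" or "top" or "wrist"; returns the picture (384x512x3 uint8, red, green, blue); there is no depth.
- arm.calibration(name): a dict with "intrinsics" (3x3 intrinsics, pixels), "T" (4x4, takes a point from camera to world coordinates); the wrist camera has in their place "mount" (4x4, takes a point from camera to tool coordinates, whose origin is the TCP and whose axes are the flange's). Camera axes: x right, y up, looking along -z (the intrinsics and any distortion apply to the point x, -y, -z); pixel columns grow to the right and rows downward; lengths in m; the calibration is good to about 2 mm. The wrist camera is an equidistant fisheye: a pixel r from the principal point sees the ray r / f radians off the axis. A picture is of the moment at which its call begins: read the wrist's pose just before it. calibration takes no time and is no camera call.
- arm.job_done(): hands the job in, once; it reports no verdict.
Trained networks look in the newest picture that a camera, given by its name, has taken for a name from the list of things; names that differ only in an ending like _2 or _b are one class to them, and where a whole thing is asked for, a point or a joint stands for the part that bears it (a point fixed in the world has none). Each returns a list of dicts, best first, with "score" (0 to 1); they miss things now and then, are a little off and sometimes report something else, mostly with a low value. They report only what shows in the picture. A call takes as long as a camera call.
- arm.spot_in(thing, camera): "xy" ([column, row] in pixels, amid what is visible of it).
- arm.masks_of(thing, camera): "pixels" (384x512 bool, what is visible of it) and "xy" ([column, row] in pixels, amid what is visible of it).
- arm.spot_point(thing, camera): "xy" ([column, row] in pixels: a listed point, or the origin of a listed thing).
The state is a dict: "t": time; "q": joint angles; "qd": joint speeds; "joint_efforts": joint torques, N m; "eef_pos": TCP position; "ee_rot": TCP orientation; "force": force on the tool from outside, world axes, zero at the start; "moment": the same for the moment, N m; "width": finger opening in m.
Only numpy, scipy, OpenCV 4.12 (cv2) and the standard library are available. Lean on these libraries where they do the work, as an engineer would, in place of code of your own. Each camera call takes 0.05 s, during which the arm holds its last target. There are 200 camera calls.

## Working session

There is one attempt and no reset: what is moved stays moved. The work goes in short steps, Python scripts to look and compute and a tool call to move; the robot and the scene stay as the last step left them, time stands still between calls to the robot, and variables do not carry over. Pictures are saved under pics/ and viewed, about 8 in all and at most 12, crops included, and the job is handed in when it is done.

Besides the shell and the picture viewer there is one more tool, called after "Emit:" as a command line: name --pt "numbers of a row" for each row, then --argument value for the rest. move_arm: Moves the arm, as the interface text tells. Its arguments: {"type":"object","properties":{"deltas":{"type":"array","items":{"type":"array","items":{"type":"number"}}},"claw":{"type":"number"},"squeeze":{"type":"number"}},"required":["deltas"]}

```bash
mkdir -p pics; ls
python3 - <<'E'
from station import arm
import cv2,numpy as np
print(arm.tcp_to_grasp); s=arm.get_state(); print(s)
for c in ["top","side"]:
    im=arm.grab_frame(c); cv2.imwrite(f"pics/{c}0.png",im[:,:,::-1])
    k=arm.calibration(c); print(c,k)
    for th in ["regulator","knob","pointer","mark","grip","tray","lipstick"]:
        print(th,[(np.round(d['xy'],1),round(d['score'],2)) for d in arm.spot_point(th,c)][:3])
print(arm.calibration("wrist"))
a=cv2.imread("pics/top0.png");b=cv2.imread("pics/side0.png")
cv2.imwrite("pics/both.png",cv2.resize(np.vstack([a,b]),(400,600)) if 0 else np.hstack([cv2.resize(a,(400,300)),cv2.resize(b,(400,300))]))
E
```

```text
pics
0.1593
{'t': 0.0, 'q': array([ 1.54610416e+00,  3.59401465e-01,  1.10170251e-02, -3.43757389e-04,
       -1.22409350e+00, -2.88094240e-01]), 'qd': array([ 0.00098297,  0.00084765, -0.00070627, -0.0012884 , -0.0010942 ,
       -0.00085272]), 'joint_efforts': array([-3.99249475e-04, -5.82712662e+01,  2.93063700e+01,  6.99740991e+00,
        6.98400821e-03, -1.65924876e-04]), 'eef_pos': array([0.20765066, 0.64205076, 0.40369594]), 'ee_rot': array([ 3.13988852e+00, -1.68004420e-04, -3.12903344e-01]), 'force': array([-0.04025337,  0.0823426 ,  0.26816507]), 'moment': array([-0.02899954, -0.02042946, -0.00679427]), 'width': 0.08735095669324967}
top {'intrinsics': array([[443.5906676 ,   0.        , 252.54900499],
       [  0.        , 443.5906676 , 183.94305565],
       [  0.        ,   0.        ,   1.        ]]), 'T': array([[-0.02207602,  0.99366839, -0.11016249,  0.4277779 ],
       [-0.99946549, -0.01927769,  0.02640272,  0.07252926],
       [ 0.02411187,  0.11068647,  0.99356284,  1.18825915],
       [ 0.        ,  0.        ,  0.        ,  1.        ]])}
regulator [(array([241.
[... 854 characters left out ...]
array([249.9, 189.8]), 0.86)]
mark [(array([228.7, 183.8]), 0.7)]
grip [(array([247.7, 170.5]), 0.9)]
tray [(array([221.5, 161.6]), 0.65)]
lipstick [(array([213.6, 277.2]), 0.77)]
{'intrinsics': array([[297.31863964,   0.        , 256.31108732],
       [  0.        , 297.31863964, 193.88561769],
       [  0.        ,   0.        ,   1.        ]]), 'mount': array([[ 8.86635637e-04,  9.60044615e-01,  2.79845584e-01,
         7.41412762e-02],
       [ 9.99999278e-01, -6.24109620e-04, -1.02721620e-03,
        -5.60173814e-04],
       [-8.11519061e-04,  2.79846292e-01, -9.60044475e-01,
         1.96803862e-02],
       [ 0.00000000e+00,  0.00000000e+00,  0.00000000e+00,
         1.00000000e+00]])}
```

View pics/both.png

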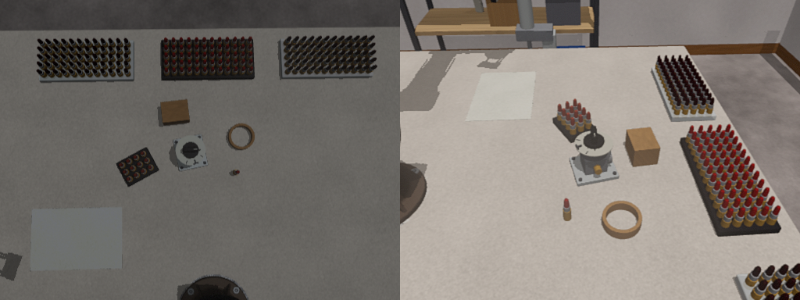

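View 1: the regulator is mid-table (top camera about 243,194 full-scale), with the tray to its left, the carton above, the tape to its right and the lipstick lower right. The arm is clear of all of them. Next I'll compute positions and make a close crop.

```bash
cat > h.py <<'E'
import numpy as np,cv2
from scipy.spatial.transform import Rotation as R
from station import arm
def ray(c,xy,s=None):
    k=arm.calibration(c);K=k['intrinsics'];u=(xy[0]-K[0,2])/K[0,0];v=(xy[1]-K[1,2])/K[1,1]
    if c=='wrist':
        r=np.hypot(u,v);f=np.sin(r)/max(r,1e-9);d=np.array([u*f,-v*f,-np.cos(r)])
        T=np.eye(4);T[:3,:3]=R.from_euler('xyz',s['ee_rot']).as_matrix();T[:3,3]=s['eef_pos'];T=T@k['mount']
    else: d=np.array([u,-v,-1.]);T=k['T']
    return T[:3,3],T[:3,:3]@d
def atz(c,xy,z,s=None):
    o,d=ray(c,xy,s);return (o+d*(z-o[2])/d[2])
E
python3 - <<'E'
from h import *
for c,pts in dict(top=dict(knob=(244.2,192.3,.094),grip=(245.8,189.1,.118),pointer=(256.2,191.4,.099),mark=(251,204.2,.096),lip=(304.7,217.8,0)),
 side=dict(reg=(249.1,215.9,0),knob=(248.5,182.9,.094),grip=(247.7,170.5,.118),pointer=(249.9,189.8,.099),mark=(228.7,183.8,.096),lip=(213.6,277.2,0),tray=(221.5,161.6,0))).items():
    for n,(u,v,z) in pts.items(): print(c,n,atz(c,(u,v),z).round(4))
a=cv2.imread("pics/top0.png")[155:230,205:305];b=cv2.imread("pics/side0.png")[140:240,200:300]
cv2.imwrite("pics/crop.png",np.hstack([cv2.resize(a,(400,300),interpolation=2),cv2.resize(b,(300,300),interpolation=2)]))
E
```

```text
top knob [0.5287 0.0646 0.094 ]
top grip [0.5342 0.0607 0.118 ]
top pointer [0.5299 0.035  0.099 ]
top mark [0.4987 0.0484 0.096 ]
top lip [ 0.4655 -0.0969  0.    ]
side reg [0.5326 0.0668 0.    ]
side knob [0.53   0.0616 0.094 ]
side grip [0.5288 0.0696 0.118 ]
side pointer [0.5306 0.0357 0.099 ]
side mark [0.492  0.0589 0.096 ]
side lip [ 0.4573 -0.0849  0.    ]
side tray [0.481  0.2535 0.    ]
```

View pics/crop.png

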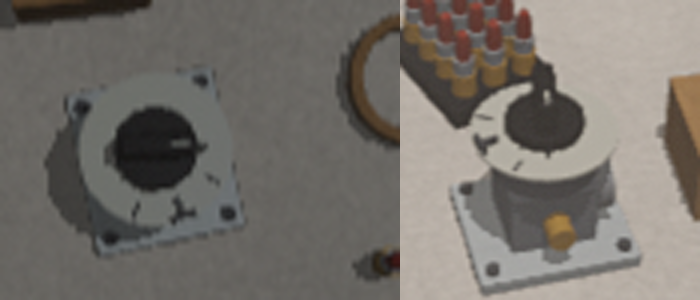

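View 2: the pointer faces world −y (crop 200,148). The T tab is at crop (182,208), about 66° clockwise of the pointer, with lines at about 30° and 106°. The knob axis is at about (0.530, 0.064). I'll move to hover over it with yaw −90°.

Emit:
move_arm --pt "16 -29 0 0 0 -3.6" --pt "16 -29 0 0 0 -3.6" --pt "16 -29 0 0 0 -3.6" --pt "16 -29 0 0 0 -3.6" --pt "16 -29 0 0 0 -3.6" --claw 0

```text
t: 1.22
eef_pos: [0.2882, 0.4958, 0.4047]
ee_rot: [-3.141, 0.0, -0.63]
force: [1.1, 0.2, -0.6]
width: 0.0875
```

Emit:
move_arm --pt "16 -29 0 0 0 -3.6" --pt "16 -29 0 0 0 -3.6" --pt "16 -29 0 0 0 -3.6" --pt "16 -29 0 0 0 -3.6" --pt "16 -29 0 0 0 -3.6"

```text
t: 1.63
eef_pos: [0.3682, 0.3506, 0.405]
ee_rot: [-3.141, 0.0, -0.944]
force: [1.6, 0.9, 0.3]
width: 0.0875
```

Emit:
move_arm --pt "16 -29 0 0 0 -3.6" --pt "16 -29 0 0 0 -3.6" --pt "16 -29 0 0 0 -3.6" --pt "16 -29 0 0 0 -3.6" --pt "16 -29 0 0 0 -3.6"

```text
t: 2.05
eef_pos: [0.4481, 0.2056, 0.4051]
ee_rot: [-3.141, 0.0, -1.258]
force: [0.5, 1.1, 0.3]
width: 0.0878
```

Emit:
move_arm --pt "16 -29 0 0 0 -3.6" --pt "16 -29 0 0 0 -3.6" --pt "16 -29 0 0 0 -3.6" --pt "16 -29 0 0 0 -3.6" --pt "16 -29 0 0 0 -3.6"

```text
t: 2.47
eef_pos: [0.5282, 0.0606, 0.405]
ee_rot: [-3.141, 0.0, -1.572]
force: [-0.1, 0.6, 0.2]
width: 0.0879
```

Emit:
move_arm --pt "0 0 -8 0 0 0" --pt "0 0 -8 0 0 0" --pt "0 0 -8 0 0 0" --pt "0 0 0 0 0 0" --pt "0 0 0 0 0 0"

```text
t: 2.88
eef_pos: [0.5273, 0.063, 0.3801]
ee_rot: [3.141, -0.0, -1.568]
force: [0.4, -0.1, -0.4]
width: 0.0876
```

Run:
```python
from h import *
s=arm.get_state();print(s['t'],s['eef_pos'],s['ee_rot'],s['force'],s['moment'])
im=arm.grab_frame('wrist');cv2.imwrite('pics/w1.png',im[:,:,::-1])
z=dict(knob=.094,grip=.118,pointer=.099,mark=.096)
for th in z:
    for d in arm.spot_point(th,'wrist')[:2]: print(th,d['xy'],round(d['score'],2),atz('wrist',d['xy'],z[th],s).round(4))
```

```text
2.8833 [0.52725361 0.06302772 0.38014645] [ 3.14050914e+00 -4.81519315e-04 -1.56766402e+00] [ 0.35127901 -0.05905496 -0.41938199] [ 0.09909141 -0.07765929  0.00900111]
knob [252.6, 190.1] 0.85 [0.5291 0.0621 0.094 ]
grip [255.9, 205.0] 0.63 [0.526  0.0687 0.118 ]
pointer [253.7, 164.7] 0.77 [0.5281 0.0371 0.099 ]
mark [289.3, 184.4] 0.71 [0.4952 0.0559 0.096 ]
```

View pics/w1.png

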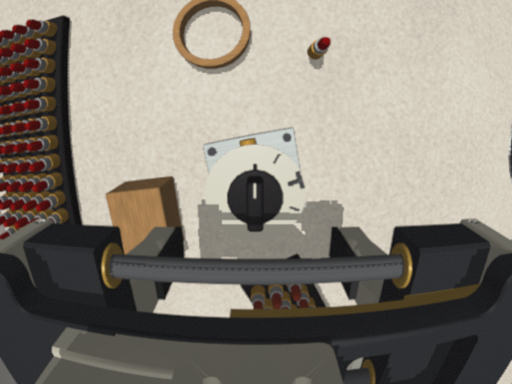

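View 3: the knob lies between the jaws (disc centre about 255,196), its pointer nose at (254,166), the tab at about (293,183), and nothing blocks the fingers. I'll zoom in for the angle.

Run:
```python
import cv2
a=cv2.imread('pics/w1.png')[140:235,195:320];cv2.imwrite('pics/w1c.png',cv2.resize(a,None,fx=6,fy=6,interpolation=2))
```

```text
(no output)
```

View pics/w1c.png

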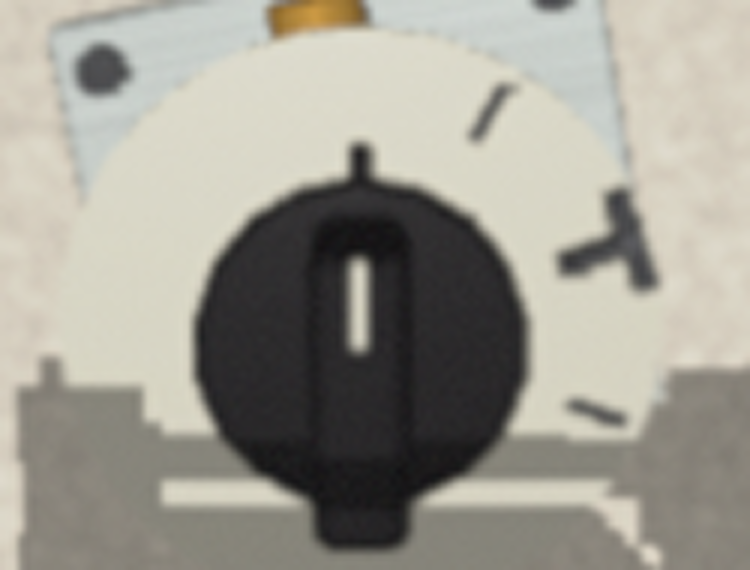

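Run:
```python
from h import *
s=dict(eef_pos=np.array([0.52725361,0.06302772,0.38014645]),ee_rot=[3.14050914,-4.81519315e-04,-1.56766402])
g=lambda u,v,z:atz('wrist',(195+(u+.5)/6-.5,140+(v+.5)/6-.5),z,s)[:2]
L=g(195,345,.104);Rr=g(528,345,.104);T=g(360,180,.104);
P=g(360,150,.099);m1=g(565,265,.097);m2=g(635,240,.097)
l1=[g(477,138,.092),g(510,90,.092)];l2=[g(570,403,.092),g(625,420,.092)]
c=np.array([(L[0]+Rr[0])/2,T[1]+.026]);print(L,Rr,T,c)
from scipy.optimize import brentq
an=lambda p:np.degrees(np.arctan2(*(p-c)[::-1]))
for n,p in dict(P=P,m1=m1,m2=m2,l1a=l1[0],l1b=l1[1],l2a=l2[0],l2b=l2[1]).items(): print(n,p.round(4),round(an(p),1),np.hypot(*(p-c)).round(4))
b=[g(360,215,.13),g(360,545,.13)];print('bar',b)
```

```text
[0.55203565 0.065922  ] [0.5018838  0.06575001] [0.52724235 0.04058155] [0.52695973 0.06658155]
P [0.5273 0.037 ] -89.4 0.0296
m1 [0.4959 0.0551] -159.7 0.0331
m2 [0.4852 0.051 ] -159.6 0.0446
l1a [0.5094 0.0364] -120.1 0.0349
l1b [0.5045 0.0289] -120.8 0.0439
l2a [0.4937 0.079 ] 159.5 0.0355
l2b [0.4847 0.0819] 160.1 0.045
bar [array([0.52715089, 0.04003578]), array([0.52704296, 0.08729539])]
```

Axis (0.527, 0.066), pointer −89.5°, tab −160°: a clockwise turn of about 70.5°, so the notch lies at 61–72° of turn. I'll descend (fingertips 3 mm above the disc) and grip.

Emit:
move_arm --pt "0 1 -20 0 0 0" --pt "0 1 -20 0 0 0" --pt "0 1 -20 0 0 0" --pt "0 0.4 -20 0 0 0" --pt "0 0 -10 0 0 0"

```text
t: 3.55
eef_pos: [0.5271, 0.0657, 0.2888]
ee_rot: [3.14, -0.001, -1.569]
force: [-0.8, -0.2, -1.1]
width: 0.0876
```

Emit:
move_arm --pt "0 0 -4 0 0 0" --pt "0 0 0 0 0 0" --pt "0 0 0 0 0 0" --pt "0 0 0 0 0 0" --pt "0 0 0 0 0 0"

```text
t: 3.97
eef_pos: [0.5281, 0.0658, 0.2878]
ee_rot: [-3.14, 0.001, -1.569]
force: [0.5, -0.3, 0.3]
width: 0.0878
```

Emit:
move_arm --pt "0 0 0 0 0 0" --pt "0 0 0 0 0 0" --pt "0 0 0 0 0 0" --pt "0 0 0 0 0 0" --pt "0 0 0 0 0 0" --claw 180 --squeeze 10

```text
t: 4.38
eef_pos: [0.5277, 0.0656, 0.2867]
ee_rot: [-3.142, 0.0, -1.569]
force: [-0.2, 0.7, -0.5]
width: 0.0596
```

```bash
python3 -c "
from h import *
s=arm.get_state()
for k in ['t','q','eef_pos','ee_rot','force','moment','width']:print(k,s[k])"
```

```text
t 4.3833
q [ 4.92706806e-01  2.35134545e-01 -4.60716157e-01  2.77348390e-05
 -8.74855050e-01 -4.91368598e-01]
eef_pos [0.52772556 0.06562185 0.28672337]
ee_rot [-3.14150275e+00  2.39678901e-05 -1.56944034e+00]
force [-0.24849693  0.74236646 -0.50393109]
moment [ 0.07514315 -0.09813151  0.01421824]
width 0.05963908350180994
```

Emit:
move_arm --pt "0 0 0 0 0 0" --pt "0 0 0 0 0 0" --pt "0 0 0 0 0 0" --pt "0 0 0 0 0 0" --pt "0 0 0 0 0 0" --claw 255 --squeeze 10

```text
t: 4.8
eef_pos: [0.5277, 0.0656, 0.2867]
ee_rot: [3.142, -0.0, -1.569]
force: [-0.5, 0.0, -0.9]
width: 0.0263
```

Emit:
move_arm --pt "0 0 0 0 0 0" --pt "0 0 0 0 0 0" --pt "0 0 0 0 0 0" --pt "0 0 0 0 0 0" --pt "0 0 0 0 0 0"

```text
t: 5.22
eef_pos: [0.5281, 0.0657, 0.2868]
ee_rot: [-3.141, 0.0, -1.569]
force: [3.1, -0.8, -1.6]
width: 0.014
```

```bash
python3 -c "
from h import *
s=arm.get_state()
for k in ['t','eef_pos','ee_rot','force','moment','width']:print(k,s[k])"
```

```text
t 5.2167
eef_pos [0.5280918  0.0657192  0.28680922]
ee_rot [-3.14064397e+00  1.86657282e-04 -1.56922204e+00]
force [ 3.09329881 -0.828227   -1.56770764]
moment [-0.21362287 -1.30023233  0.12533506]
width 0.014023471151749043
```

Emit:
move_arm --pt "0.3 0 0 0 0 0" --pt "0.2 0 0 0 0 0" --pt "0 0 0 0 0 0" --pt "0 0 0 0 0 -2" --pt "0 0 0 0 0 -3" --squeeze 25

```text
t: 5.63
eef_pos: [0.5282, 0.0656, 0.2868]
ee_rot: [-3.142, 0.0, -1.658]
force: [1.5, -0.5, 0.3]
width: 0.0137
```

Emit:
move_arm --pt "0 0 0 0 0 -4" --pt "0 0 0 0 0 -4" --pt "0 0 0 0 0 -4" --pt "0 0 0 0 0 -4" --pt "0 0 0 0 0 -4"

```text
t: 6.05
eef_pos: [0.528, 0.0657, 0.2868]
ee_rot: [3.141, -0.0, -2.009]
force: [-0.2, 0.9, 1.1]
width: 0.0141
```

```bash
cat > st.py <<'E'
from h import *
for i in range(1):
    s=arm.get_state()
    print(round(s['t'],2),'pos',s['eef_pos'].round(4),'yaw',np.degrees(s['ee_rot'][2]).round(1),'F',s['force'].round(1),'M',s['moment'].round(2),s['width'].round(4))
E
python3 st.py
```

```text
Traceback (most recent call last):
  File "st.py", line 4, in <module>
    print(round(s['t'],2),'pos',s['eef_pos'].round(4),'yaw',np.degrees(s['ee_rot'][2]).round(1),'F',s['force'].round(1),'M',s['moment'].round(2),s['width'].round(4))
                                                                                                                                                 ^^^^^^^^^^^^^^^^
AttributeError: 'float' object has no attribute 'round'
```

Emit:
move_arm --pt "0 0 0 0 0 -4" --pt "0 0 0 0 0 -4" --pt "0 0 0 0 0 -4" --pt "0 0 0 0 0 -4" --pt "0 0 0 0 0 -4"

```text
t: 6.47
eef_pos: [0.5279, 0.0658, 0.2868]
ee_rot: [3.141, -0.0, -2.358]
force: [-0.4, 2.2, 2.6]
width: 0.0138
```

Emit:
move_arm --pt "0 0 0 0 0 -4" --pt "0 0 0 0 0 -4" --pt "0 0 0 0 0 -4" --pt "0 0 0 0 0 -3" --pt "0 0 0 0 0 0"

```text
t: 6.88
eef_pos: [0.5279, 0.0659, 0.2868]
ee_rot: [3.141, -0.0, -2.619]
force: [-2.1, 3.6, 3.5]
width: 0.0136
```

```bash
sed -i "s/,s\['width'\].round(4)/,round(s['width'],4)/" st.py; python3 st.py
```

```text
6.88 pos [0.5279 0.0659 0.2868] yaw -150.1 F [-2.1  3.6  3.5] M [ 1.38  0.65 -0.05] 0.0136
```

Emit:
move_arm --pt "-0.25 0.45 0 0 0 0" --pt "0 0 0 0 0 0" --pt "0 0 0 0 0 0" --pt "0 0 0.5 0 0 0" --pt "0 0 0 0 0 0" --squeeze 14

```text
t: 7.3
eef_pos: [0.5278, 0.066, 0.2868]
ee_rot: [3.141, -0.0, -2.616]
force: [-0.2, 1.4, -2.0]
width: 0.0139
```

Emit:
move_arm --pt "0 0 0.5 0 0 0" --pt "0 0 0 0 0 0" --pt "0 0 0 0 0 0" --pt "0 0 0 0 0 0" --pt "0 0 0 0 0 0"

```text
t: 7.72
eef_pos: [0.5278, 0.066, 0.2874]
ee_rot: [3.141, -0.001, -2.617]
force: [-0.0, 1.8, -4.5]
width: 0.0142
```

```bash
python3 st.py
```

```text
7.72 pos [0.5278 0.066  0.2874] yaw -149.9 F [-0.   1.8 -4.5] M [ 0.88 -0.13 -0.02] 0.0142
```

Emit:
move_arm --pt "0 0 0.5 0 0 0" --pt "0 0 0 0 0 0" --pt "0 0 0.5 0 0 0" --pt "0 0 0 0 0 0" --pt "0 0 0 0 0 0"

```text
t: 8.13
eef_pos: [0.5278, 0.066, 0.2886]
ee_rot: [3.141, -0.0, -2.617]
force: [-1.0, 1.8, -4.7]
width: 0.0141
```

```bash
python3 st.py
```

```text
8.13 pos [0.5278 0.066  0.2886] yaw -149.9 F [-1.   1.8 -4.7] M [ 0.9   0.22 -0.02] 0.0141
```

Emit:
move_arm --pt "0 0 0.5 0 0 0" --pt "0 0 0 0 0 0" --pt "0 0 0 0 0 0" --pt "0 0 0 0 0 0" --pt "0 0 0 0 0 0"

```text
t: 8.55
eef_pos: [0.5278, 0.066, 0.2891]
ee_rot: [3.141, -0.0, -2.617]
force: [-2.7, 3.0, -4.0]
width: 0.0139
```

```bash
python3 st.py
```

```text
8.55 pos [0.5278 0.066  0.2891] yaw -149.9 F [-2.7  3.  -4. ] M [ 1.    0.73 -0.06] 0.0139
```

Run:
```python
from h import *
cv2.imwrite('pics/w2.png',arm.grab_frame('wrist')[:,:,::-1])
```

Emit:
move_arm --pt "0 0 0 0 0 0" --pt "0 0 0 0 0 0" --pt "0 0 0.5 0 0 0" --pt "0 0 0 0 0 0" --pt "0 0 0 0 0 0" --squeeze 25

```text
t: 9.02
eef_pos: [0.5279, 0.066, 0.2896]
ee_rot: [3.141, -0.0, -2.617]
force: [-2.8, 2.8, -4.2]
width: 0.0142
```

```bash
python3 st.py
```

```text
9.02 pos [0.5279 0.066  0.2896] yaw -149.9 F [-2.8  2.8 -4.2] M [ 1.12  0.85 -0.04] 0.0142
```

View pics/w2.png

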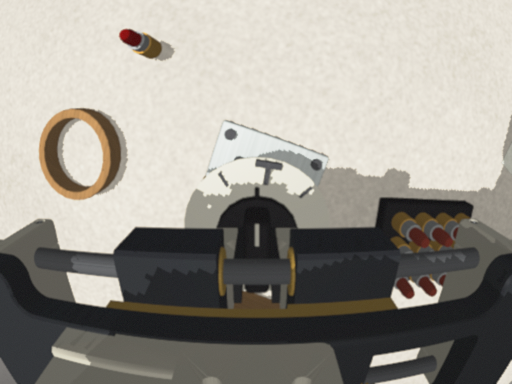

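View 5: the pointer at (257,189) stands about 9° short of the tab stem at (266,182), with the other lines far off at (222,180) and (306,190). The knob has followed 2.8 mm at its normal 4–5 N, independent of squeeze, so it seems to be in the notch at the edge of the tolerance. I'll go on gently and compare knob and tool motion in the images.

Emit:
move_arm --pt "0 0 0.5 0 0 0" --pt "0 0 0 0 0 0" --pt "0 0 0.5 0 0 0" --pt "0 0 0 0 0 0" --pt "0 0 0 0 0 0"

```text
t: 9.43
eef_pos: [0.5278, 0.066, 0.2906]
ee_rot: [3.141, -0.0, -2.617]
force: [-2.6, 3.0, -5.4]
width: 0.0136
```

Emit:
move_arm --pt "0 0 0.5 0 0 0" --pt "0 0 0 0 0 0" --pt "0 0 0.5 0 0 0" --pt "0 0 0 0 0 0" --pt "0 0 0 0 0 0"

```text
t: 9.85
eef_pos: [0.5278, 0.066, 0.2916]
ee_rot: [3.141, -0.0, -2.617]
force: [-3.4, 3.3, -7.4]
width: 0.0136
```

Run:
```python
exec(open('st.py').read())
cv2.imwrite('pics/w3.png',arm.grab_frame('wrist')[:,:,::-1])
a=cv2.imread('pics/w2.png',0);b=cv2.imread('pics/w3.png',0)
a=np.float32(a);b=np.float32(b)
for n,(x0,x1,y0,y1) in dict(slot=(248,268,215,250),nose=(245,270,180,215),disc=(215,248,190,230),tab=(250,285,155,180),plate=(215,245,120,145)).items():
    r=cv2.matchTemplate(cv2.resize(b[y0-12:y1+12,x0-12:x1+12],None,fx=4,fy=4,interpolation=2),cv2.resize(a[y0:y1,x0:x1],None,fx=4,fy=4,interpolation=2),5)
    _,m,_,p=cv2.minMaxLoc(r);print(n,round(m,3),(np.array(p)-48)/4)
```

```text
9.85 pos [0.5278 0.066  0.2916] yaw -149.9 F [-3.4  3.3 -7.4] M [ 1.24  1.27 -0.13] 0.0136
slot 0.999 [0. 0.]
nose 0.994 [ 0.   -0.25]
disc 0.996 [ 0.25 -0.25]
tab 0.995 [ 0.   -0.75]
plate 0.996 [ 0.25 -0.25]
```

Emit:
move_arm --pt "0 0 0.5 0 0 0" --pt "0 0 0 0 0 0" --pt "0 0 0 0 0 0" --pt "0 0 0 0 0 0" --pt "0 0 0 0 0 0"

```text
t: 10.32
eef_pos: [0.5279, 0.066, 0.2921]
ee_rot: [3.141, -0.0, -2.617]
force: [-4.9, 2.3, -7.7]
width: 0.0137
```

```bash
python3 st.py
```

```text
10.32 pos [0.5279 0.066  0.2921] yaw -149.9 F [-4.9  2.3 -7.7] M [ 1.27  1.54 -0.16] 0.0137
```

Emit:
move_arm --pt "-0.3 0.15 0 0 0 -0.3" --pt "-0.2 0.1 0 0 0 -0.3" --pt "0 0 0 0 0 0" --pt "0 0 0 0 0 0" --pt "0 0 0 0 0 0"

```text
t: 10.73
eef_pos: [0.5276, 0.0662, 0.2923]
ee_rot: [-3.141, 0.0, -2.627]
force: [-1.7, -0.5, -6.5]
width: 0.0139
```

```bash
python3 st.py
```

```text
10.73 pos [0.5276 0.0662 0.2923] yaw -150.5 F [-1.7 -0.5 -6.5] M [ 0.11  0.62 -0.02] 0.0139
```

Emit:
move_arm --pt "0 0 0.5 0 0 0" --pt "0 0 0 0 0 0" --pt "0 0 0.5 0 0 0" --pt "0 0 0 0 0 0" --pt "0 0 0 0 0 0"

```text
t: 11.15
eef_pos: [0.5276, 0.0662, 0.2934]
ee_rot: [-3.141, 0.0, -2.627]
force: [-1.2, -1.0, -4.6]
width: 0.0136
```

Emit:
move_arm --pt "0 0 0.5 0 0 0" --pt "0 0 0 0 0 0" --pt "0 0 0.5 0 0 0" --pt "0 0 0 0 0 0" --pt "0 0 0 0 0 0"

```text
t: 11.57
eef_pos: [0.5276, 0.0663, 0.2943]
ee_rot: [-3.141, 0.0, -2.627]
force: [1.3, -1.9, -5.4]
width: 0.0141
```

```bash
python3 st.py
```

```text
11.57 pos [0.5276 0.0663 0.2943] yaw -150.5 F [ 1.3 -1.9 -5.4] M [-0.61  0.05 -0.01] 0.0141
```

Emit:
move_arm --pt "0 0 0.5 0 0 0" --pt "0 0 0 0 0 0" --pt "0 0 0.5 0 0 0" --pt "0 0 0 0 0 0" --pt "0 0 0 0 0 0"

```text
t: 11.98
eef_pos: [0.5276, 0.0663, 0.2953]
ee_rot: [-3.141, 0.0, -2.627]
force: [0.2, -2.7, -5.1]
width: 0.0137
```

Emit:
move_arm --pt "0 0 0.5 0 0 0" --pt "0 0 0 0 0 0" --pt "0 0 0 0 0 0" --pt "0 0 0 0 0 0" --pt "0 0 0 0 0 0"

```text
t: 12.4
eef_pos: [0.5276, 0.0663, 0.2958]
ee_rot: [-3.141, 0.0, -2.627]
force: [1.2, -3.2, -5.2]
width: 0.014
```

```bash
python3 st.py
```

```text
12.4 pos [0.5276 0.0663 0.2958] yaw -150.5 F [ 1.2 -3.2 -5.2] M [-0.97 -0.32  0.03] 0.014
```

Emit:
move_arm --pt "0 -0.2 0.4 0 0 0" --pt "0 0 0 0 0 0" --pt "0 0 0 0 0 0" --pt "0 0 0 0 0 0" --pt "0 0 0 0 0 0"

```text
t: 12.82
eef_pos: [0.5275, 0.0662, 0.2961]
ee_rot: [3.142, 0.0, -2.627]
force: [0.3, -1.4, -5.7]
width: 0.014
```

Emit:
move_arm --pt "0 0 0.3 0 0 0" --pt "0 0 0 0 0 0" --pt "0 0 0 0 0 0" --pt "0 0 0 0 0 0" --pt "0 0 0 0 0 0"

```text
t: 13.23
eef_pos: [0.5275, 0.0662, 0.2964]
ee_rot: [3.142, 0.0, -2.627]
force: [1.1, -0.6, -5.9]
width: 0.0138
```

```bash
python3 st.py
```

```text
13.23 pos [0.5275 0.0662 0.2964] yaw -150.5 F [ 1.1 -0.6 -5.9] M [-0.24 -0.5  -0.05] 0.0138
```

Emit:
move_arm --pt "0 0 0.4 0 0 0" --pt "0 0 0 0 0 0" --pt "0 0 0 0 0 0" --pt "0 0 0 0 0 0" --pt "0 0 0 0 0 0"

```text
t: 13.65
eef_pos: [0.5275, 0.0662, 0.2968]
ee_rot: [3.142, 0.0, -2.627]
force: [1.0, -1.3, -6.4]
width: 0.0138
```

Emit:
move_arm --pt "0 0 0.3 0 0 0" --pt "0 0 0 0 0 0" --pt "0 0 0 0 0 0" --pt "0 0 0 0 0 0" --pt "0 0 0 0 0 0"

```text
t: 14.07
eef_pos: [0.5275, 0.0661, 0.2969]
ee_rot: [3.141, -0.0, -2.627]
force: [2.4, -0.9, -10.3]
width: 0.0135
```

```bash
python3 st.py
```

```text
14.07 pos [0.5275 0.0661 0.2969] yaw -150.5 F [  2.4  -0.9 -10.3] M [-0.02 -1.05 -0.02] 0.0135
```

The force has risen sharply at +10.1 mm, so the knob is at its stop. I'll nudge a little more to seat it, then unload and release.

Emit:
move_arm --pt "0 0 0.3 0 0 0" --pt "0 0 0 0 0 0" --pt "0 0 0 0 0 0" --pt "0 0 0 0 0 0" --pt "0 0 0 0 0 0"

```text
t: 14.48
eef_pos: [0.5274, 0.0661, 0.2971]
ee_rot: [3.141, -0.0, -2.627]
force: [3.2, -1.5, -13.6]
width: 0.0135
```

```bash
python3 st.py
```

```text
14.48 pos [0.5274 0.0661 0.2971] yaw -150.5 F [  3.2  -1.5 -13.6] M [-0.01 -1.55  0.02] 0.0135
```

Emit:
move_arm --pt "0 0 -0.3 0 0 0" --pt "0 0 -0.3 0 0 0" --pt "0 0 0 0 0 0" --pt "0 0 0 0 0 0" --pt "0 0 0 0 0 0" --squeeze 10

```text
t: 14.9
eef_pos: [0.5274, 0.0661, 0.297]
ee_rot: [-3.142, -0.0, -2.627]
force: [0.9, -1.2, -5.5]
width: 0.0143
```

Emit:
move_arm --pt "0 0 0 0 0 0" --pt "0 0 0 0 0 0" --pt "0 0 0 0 0 0" --pt "0 0 0 0 0 0" --pt "0 0 0 0 0 0" --claw 120

```text
t: 15.32
eef_pos: [0.5277, 0.0662, 0.2972]
ee_rot: [-3.141, 0.001, -2.627]
force: [0.5, 1.0, -1.2]
width: 0.0418
```

Emit:
move_arm --pt "0 0 0 0 0 0" --pt "0 0 0 0 0 0" --pt "0 0 0 0 0 0" --pt "0 0 0 0 0 0" --pt "0 0 0 0 0 0"

```text
t: 15.73
eef_pos: [0.5275, 0.0661, 0.2967]
ee_rot: [-3.142, -0.0, -2.627]
force: [-1.2, 0.6, 0.4]
width: 0.0463
```

Released. Next I'll raise the arm clear to check.

Emit:
move_arm --pt "0 0 10 0 0 0" --pt "0 0 20 0 0 0" --pt "0 0 25 0 0 0" --pt "0 0 25 0 0 0" --pt "0 0 0 0 0 0"

```text
t: 16.15
eef_pos: [0.5288, 0.0664, 0.3827]
ee_rot: [-3.14, 0.008, -2.626]
force: [1.7, 1.4, 0.4]
width: 0.0467
```

Emit:
move_arm --pt "0 0 0 0 0 0" --pt "0 0 0 0 0 0" --pt "0 0 0 0 0 0" --pt "0 0 0 0 0 0" --pt "0 0 0 0 0 0"

```text
t: 16.57
eef_pos: [0.5274, 0.0661, 0.376]
ee_rot: [3.142, -0.002, -2.627]
force: [0.5, -0.3, 0.0]
width: 0.0467
```

Run:
```python
exec(open('st.py').read())
w=arm.grab_frame('wrist')[:,:,::-1];t=arm.grab_frame('side')[:,:,::-1]
cv2.imwrite('pics/w4.png',np.hstack([cv2.resize(w[130:250,180:330],(450,360),interpolation=2),cv2.resize(t[120:240,190:306],(348,360),interpolation=2)]))
```

```text
16.57 pos [0.5274 0.0661 0.376 ] yaw -150.5 F [ 0.5 -0.3  0. ] M [ 0.08 -0.11  0.01] 0.0467
```

View pics/w4.png

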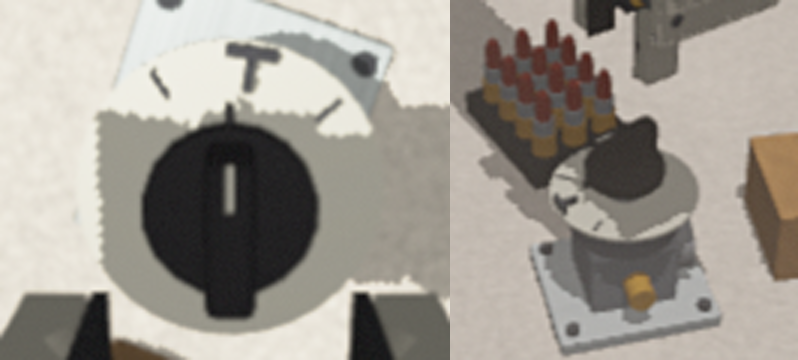

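View 6: left, the pointer (crop 229,108) is next to the tab stem (250,85) and about 9° short of it. Right, the knob stands clearly raised on its own, the tray and carton are undisturbed, and the gripper is clear.

```bash
python3 -c "
from station import arm
print(arm.job_done())"
```

```text
the job is handed in; nothing more can be done
None
```

The knob is turned to the tab setting and pulled fully out, and the job is handed in. It took about 16.6 s of the 51 s allowed.

- **Turning:** I gripped the bar and turned the knob about 61° clockwise, which brought it to the edge of the range where the notch could lie. Then I lifted gently. It rose past the 1.5 mm lock point at its normal force of 4–5 N. Partway up, force built up to 7.7 N with some sideways load. I eased it by re-centring about 0.5 mm and turning another 0.6° clockwise.
- **Pulling out:** The knob met its stop at about 10.1 mm of lift. The peak pull I read there was 13.6 N, under the 25 N limit. I then unloaded, opened the jaws and raised the arm clear.
- **Last checks:** With the gripper about 80 mm above and zero force, the knob stays up by itself. The tray and carton look undisturbed. I did not look at the lipstick or tape again, but the arm never went near them.
- **Pointer not dead on the tab:** It stands about 9–10° (0.16–0.17 rad) anticlockwise of the tab's centre. That is at the edge of the stated notch tolerance, but well away from the other setting lines. I did not test the lock by pushing or turning the knob after letting go.

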